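# Shut the sample drawer, gauge the chamber and present the rod

### The arm

A 6-joint arm with a two-finger parallel gripper is mounted at the origin on the work surface. World frame = base frame: x ahead of the robot, y to its left, z up, the work surface at z = 0. Lengths are in mm, angles in rad, forces in N, time in s.
With the tool pointing down it reaches from about 375 to 975 mm from the base axis. Payload 3.8 kg.
Tool frame: the origin (TCP) lies on the mounting face of the last link; the fingertips stand 173 mm ahead of it and the grasp point (between the pads) lies ctrl.pinch_z ahead of it (ctrl.pinch_z is the distance from the TCP to the grasp point, in mm); z points along the fingers, y is the direction in which the jaws open and shut (so a half turn about z gives the same grasp; the last joint's range is limited). The gripper opens to 85 mm and grips with 20 to 120 N. Pads are 22 mm wide; open, the fingers measure 114 mm over their backs; the gripper's body (76 mm by 85 mm) begins 54 mm behind the grasp point. The pads swing forward as they close: fully open they stand 13 mm farther back than shut.
Start: joints at [1.218, 0.264, 1.604, -0, 1.274, -0.037], TCP at [209.638, 641.617, 404.68] pointing down, gripper open.
Joint ranges: [-2.63, 2.63], [-0.94, 2.18], [0.31, 2.57], [-1.31, 4.45], [0, 2.66], [-2.55, 2.55]. Speed limits (rad/s): [2.57, 2.57, 3.14, 3.14, 3.14, 3.14].

### API

Orientations are given as a unit quaternion [x, y, z, w].
In Python, from workcell import ctrl, vision, hand_in gives the robot as it stands. The module is installed in compiled form; this text tells all that it offers.
- The arm moves only by the tool apply_moves, never from a script. Its argument "plan" is a list of rows, each a list of 3 entries, a list of its own where there are three numbers: the opening, from -1 (shut) to 1 (fully open), then the shift along the world's x, y, z in cm, then the turn, a rotation vector about the world's x, y, z in rad. In form: [[hand, [dx, dy, dz], [wx, wy, wz]], ...]. A call has 1 to 20 rows; each row shifts and turns the commanded pose from where the row before left it; what a row does not reach is not made up. A row lasts 1/10 s, in which the tool goes at most 50 mm and 8.59 degrees, less where a joint would pass 70% of its speed; a pose out of reach is approached as far as the arm can. A call is refused whole if a number of a shift passes 5 or a number of a turn 0.15, either way. A call with a gripper value outside its range is refused whole. The fingers move at their own pace and stop on an object; "force" is the grip in N (left out, the last holds). Time passes only in rows, so rows that do not move let the fingers close. It gives the time, the measured TCP pose, the force and the opening at its end, in the units of the state.
- ctrl.get_obs(): the state, without advancing time (a new reading comes with each control period).
- vision.grab_frame(name): name is "scene" or "side" or "wrist"; returns the picture (384x512x3 uint8, red, green, blue); there is no depth.
- vision.calibration(name): a dict with "fx", "fy", "cx", "cy" (pixels), "rvec" (rotation vector, rad) and "tvec" (3), from world to camera coordinates, as OpenCV has them; the wrist camera has in their place "tool_from_camera" (4x4, takes a point from camera to tool coordinates, whose origin is the TCP and whose axes are the flange's). Camera axes: x right, y down, z forward; pixel columns grow to the right and rows downward; lengths in mm; the calibration is good to about 2 mm. A picture is of the moment at which its call begins: read the wrist's pose just before it. calibration takes no time and is no camera call.
- hand_in(): hands the job in, once; it reports no verdict.
The state is a dict: "time_s": time; "joint_positions": joint angles; "joint_velocities": joint speeds; "tau": joint torques, N m; "position": TCP position; "orientation": TCP orientation; "ft_force": force on the tool from outside, world axes, zero at the start; "wrist_torque": the same for the moment, N m; "finger_gap": opening from 0.0 (shut) to 1.0 (fully open).
Only numpy, scipy, OpenCV 4.12 (cv2) and the standard library are available. Lean on these libraries where they do the work, as an engineer would, in place of code of your own. Each camera call takes 0.05 s, during which the arm holds its last target. There are 200 camera calls.

### The job

Push the loaded drawer of the sample chamber fully shut, then take the gauge rod by its handle from its cradle and slide it down the inclined guide tube until its collar stops on the mouth, and pull it right out again. Finish while still holding the rod in the gripper, level and still, with its tip over the middle of the white tile and about 10 cm above the bench, touching nothing else; the drawer stays shut and the other things on the bench stay where they are.

Things in the scene. Friction and masses are not known exactly. Their poses are not given: they have to be found in the camera images.
- drawer_pull (a point): middle of the outer face of the drawer's black pull, a solid bar 60 mm long and 16 mm high, 22 mm out from the aluminium drawer front (100 mm wide, 56 mm high), 38 mm above the bench. The drawer slides out of the chamber's right-hand side (the stand's -y). Axes as the stand's: push along +y to shut it
- drawer (a joint): how far the drawer is out, m: 0 is fully shut against its stop; it starts 0.05 to 0.09 out. It slides with about 2 N of friction and stays where it is left
- stand: the sample chamber: a fixed grey box 140 mm (x) by 160 mm (y), 70 mm high, standing on the bench, with a drawer in its -y side and an inclined steel guide tube on top. Origin at the middle of its underside, z up
- tube: the steel guide tube on the chamber, 95 mm long, bore 14 mm, flaring to 24 mm at the mouth (32 mm over the rim). Origin at the mouth's centre, 142 mm above the bench, at x = +30 mm of the stand. Its x axis runs along the bore OUT of the mouth: away from the robot and up at 40 degrees above level; the rod goes in along -x. y is level
- rod_grip (a point): middle of the gauge rod's handle, 50 mm above the bench as the rod lies level in its cradle. x runs along the rod from tip to handle, z up. Along x from here: steel rod 10 mm thick from -130 mm (tip) to -45; collar 30 mm across from -45 to -37, its stopping face towards the tip; black handle 14 mm wide (y), 18 mm high (z) from -37 to +53. 0.08 to 0.14 kg, heaviest near the collar
- rod_tip (a point): the tip of the gauge rod, on its axis, 130 mm from the middle of the handle
- rod_stop (a point): centre of the collar's stopping face, on the rod's axis, 85 mm from the tip; same axes as rod_grip. It meets the origin of the tube when the rod is fully in
- cradle: fixed wooden cradle, base 170 by 60 by 10 mm, with two slotted posts: one near the rod's tip (30 mm wide, 57 mm high), one under the rear end of the handle (36 mm wide, 53 mm high); 60 mm of the handle between collar and rear post are free on both sides. Origin at the middle of its underside; x along the rod from tip to handle
- tile: fixed white ceramic tile 100 by 100 mm, 8 mm thick, lying on the bench. Origin at the middle of its underside
- tin_a: closed round aluminium sample tin, 62 mm across, 26 mm high, standing in the fore part of the bench; origin at the middle of its underside. Not to be disturbed
- tin_b: another such aluminium tin, at the back of the bench; origin at the middle of its underside. Not to be disturbed
- tin_c: a third such tin, at the right of the bench; origin at the middle of its underside. Not to be disturbed
- bowl: white ceramic bowl, 120 mm across, 45 mm high; origin at the middle of its underside. Not to be disturbed
- wash_bottle: white plastic bottle, 60 mm across, 150 mm high; origin at the middle of its underside. Not to be disturbed
- weight: brass weight with a knob, 44 mm across, 50 mm high; origin at the middle of its underside. Not to be disturbed
- spatula: spatula 200 mm long lying flat on the bench, handle towards its -x. Not to be disturbed
Mind the look-alikes: they are no part of the job. There is more than one size of the tile; the one meant has the size given above. Leave any yellow look-alike of the part that bears rod_grip alone.

How it is judged:
By the outcome, as a careful person would: the job done as asked, in the order asked, and still so for the second after the job is handed in, while the arm keeps its last pose, push and grip.
It also fails if it takes over 69 s, if anything falls off the work surface, if the arm or the gripper's body presses on something with over 40 N, if the wrist force passes 120 N, or if a joint passes its speed limit or range.

## Working session

There is one attempt and no reset: what is moved stays moved. The work goes in short steps, Python scripts to look and compute and a tool call to move; the robot and the scene stay as the last step left them, time stands still between calls to the robot, and variables do not carry over. Pictures are saved under pics/ and viewed, about 8 in all and at most 12, crops included, and the job is handed in when it is done.

Besides the shell and the picture viewer there is one more tool, called after ">>>" as name([rows], argument=value, ...), one row to a line, values as JSON. apply_moves: Moves the arm, as the interface text tells. Its arguments: {"type":"object","properties":{"plan":{"type":"array"},"force":{"type":"number"}},"required":["plan"]}

```bash
mkdir -p pics
cat > h.py <<'E'
import numpy as np, cv2
from scipy.spatial.transform import Rotation as R
from workcell import ctrl, vision
def grab(n,fn=None):
    o=ctrl.get_obs(); im=vision.grab_frame(n); im=cv2.cvtColor(np.asarray(im),cv2.COLOR_RGB2BGR)
    if fn: cv2.imwrite('pics/'+fn,im)
    return o,im
def cam(n,o=None):
    c=vision.calibration(n); K=np.array([[c['fx'],0,c['cx']],[0,c['fy'],c['cy']],[0,0,1.]])
    if 'rvec' in c:
        Rm=cv2.Rodrigues(np.array(c['rvec'],float))[0]; t=np.array(c['tvec'],float).ravel()
        return K,Rm.T,-Rm.T@t
    T=np.array(c['tool_from_camera']); Rt=R.from_quat(o['orientation']).as_matrix()
    return K,Rt@T[:3,:3],Rt@T[:3,3]+np.array(o['position'])
def ray(C,u,v):
    K,Rw,p=C; d=Rw@np.linalg.solve(K,[u,v,1.]); return p,d/np.linalg.norm(d)
def onz(C,u,v,z):
    p,d=ray(C,u,v); return p+d*(z-p[2])/d[2]
def two(C1,a,C2,b):
    p,d=ray(C1,*a); q,e=ray(C2,*b); s=np.linalg.lstsq(np.c_[d,-e],q-p,rcond=None)[0]
    A=p+d*s[0];B=q+e*s[1]; return (A+B)/2,np.linalg.norm(A-B)
def proj(C,X):
    K,Rw,p=C; x=K@(Rw.T@(np.array(X,float)-p)); return x[:2]/x[2]
E
python3 - <<'E'
from h import *
for n in ['scene','side']:
    o,im=grab(n,n+'0.png'); C=cam(n); print(n,C[2].round(),C[1][:,2].round(2))
o,w=grab('wrist','wrist0.png');C=cam('wrist',o);print(C[2].round(),C[1].round(2))
print(o, ctrl.pinch_z)
a=cv2.imread('pics/scene0.png');b=cv2.imread('pics/side0.png')
cv2.imwrite('pics/a.png',cv2.resize(a,(800,600),interpolation=cv2.INTER_CUBIC))
cv2.imwrite('pics/b.png',cv2.resize(b,(800,600),interpolation=cv2.INTER_CUBIC))
E
```

```text
scene [1036. -510. 1177.] [-0.38  0.39 -0.83]
side [ -215. -1084.   832.] [ 0.48  0.73 -0.49]
[138. 665. 374.] [[ 0.31  0.91  0.28]
 [ 0.95 -0.3  -0.09]
 [-0.    0.29 -0.96]]
{'time_s': 0.1, 'joint_positions': array([ 1.21811299e+00,  2.64689479e-01,  1.60527893e+00, -2.08628478e-06,
        1.27370724e+00, -3.68810719e-02]), 'joint_velocities': array([-9.63084393e-04, -1.56387243e-03, -2.99399506e-03, -4.41690096e-04,
        7.63458757e-04,  5.74490046e-05]), 'tau': array([-3.77836986e-04, -5.16711652e+01, -3.68591344e+01, -1.04387436e-04,
        6.28773705e-03,  1.78463051e-05]), 'position': array([209.51955031, 641.32038882, 403.45589002]), 'orientation': array([ 1.57245412e-01,  9.87559009e-01, -1.02199447e-03, -2.00606326e-04]), 'ft_force': array([ 1.2235212 , -0.27141452, -0.04362825]), 'wrist_torque': array([-0.02805345,  0.02029719, -0.00743651]), 'finger_gap': 1.0019363059217545} 154.70000000000002
```

View pics/a.png

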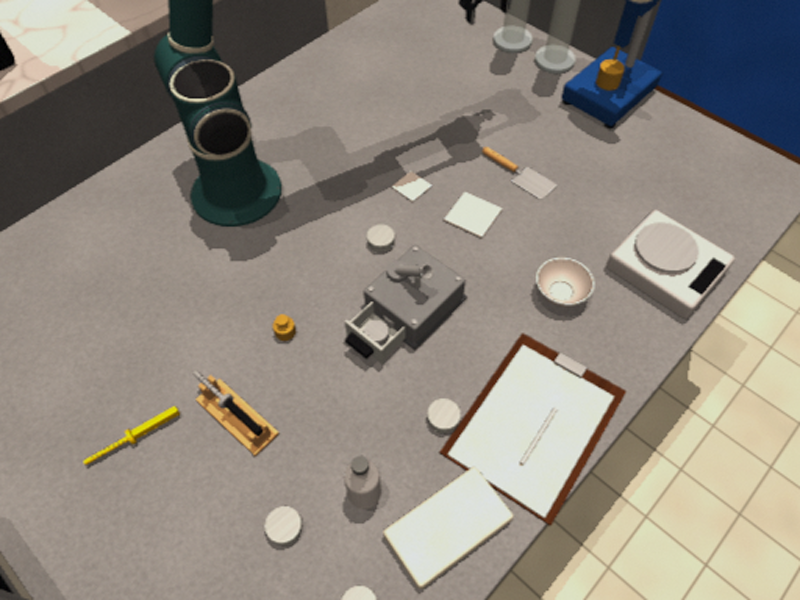

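View pics/b.png

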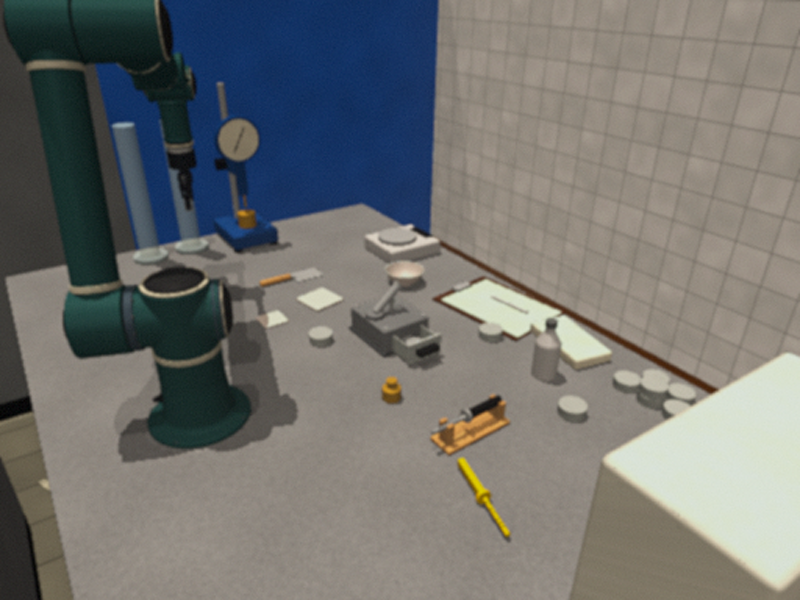

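The scene view (800x600) shows the chamber at (415,290) with its drawer out towards (358,345). The cradle with the black-handled rod is at (235,410), and the yellow look-alike, which I leave alone, is at (130,437). There are two tiles: a small one at (411,186) and a large one at (473,214). I'll confirm both in an enlarged crop.

Run:
```python
from h import *
a=cv2.imread('pics/scene0.png');b=cv2.imread('pics/side0.png')
def crop(im,x,y,w,h,s): return cv2.resize(im[y:y+h,x:x+w],None,fx=s,fy=s,interpolation=cv2.INTER_CUBIC)
out=np.zeros((600,800,3),np.uint8)
out[:300,:400]=crop(a,215,150,80,60,5)[:300,:400]
out[:300,400:]=crop(a,120,235,80,60,5)
out[300:,:400]=crop(b,218,175,80,60,5)
out[300:,400:]=crop(b,270,245,80,60,5)
cv2.imwrite('pics/c.png',out)
S=cam('scene');D=cam('side')
# tiles
hsv=cv2.cvtColor(a,cv2.COLOR_BGR2HSV); m=((hsv[...,2]>190)&(hsv[...,1]<60)).astype(np.uint8)
m[:, :230]=0;m[:,340:]=0;m[170:]=0
for c in cv2.findContours(m,0,2)[0]:
    if cv2.contourArea(c)>60:
        r=cv2.minAreaRect(c);bx=cv2.boxPoints(r)
        P=np.array([onz(S,u,v,8) for u,v in bx]);print(r[0],P.mean(0).round(),[np.linalg.norm(P[i]-P[i-1]).round() for i in range(4)],P.round()[:,:2].tolist())
k=1.5625
for n,u,v,z in [('tinA?',380,232,26),('tin',444,411,26),('tin',283,520,26),('bowl',565,275,45),('wt',284,322,40),('bottle',360,462,150),('pull',358,345,38),('rodhandle',243,413,50),('rodtip',199,376,50),('rodend',262,430,50),('cradleL',207,402,10)]:
    print(n,onz(S,u/k,v/k,z).round())
```

```text
(243.0, 150.0) [346. 136.   8.] [np.float64(54.0), np.float64(57.0), np.float64(54.0), np.float64(56.0)] [[306.0, 136.0], [347.0, 175.0], [385.0, 136.0], [344.0, 98.0]]
(302.19342041015625, 136.15692138671875) [455. 328.   8.] [np.float64(108.0), np.float64(102.0), np.float64(112.0), np.float64(99.0)] [[420.0, 270.0], [382.0, 365.0], [492.0, 385.0], [526.0, 291.0]]
(264.1499938964844, 120.95000457763672) [306. 287.   8.] [np.float64(55.0), np.float64(87.0), np.float64(56.0), np.float64(85.0)] [[267.0, 262.0], [300.0, 343.0], [346.0, 312.0], [313.0, 233.0]]
(335.0, 115.0) [478. 490.   8.] [np.float64(71.0), np.float64(30.0), np.float64(71.0), np.float64(29.0)] [[445.0, 508.0], [467.0, 528.0], [510.0, 472.0], [489.0, 452.0]]
tinA? [352. 131.  26.]
tin [739. -92.  26.]
tin [ 673. -430.   26.]
bowl [725. 303.  45.]
wt [ 383. -173.   40.]
bottle [ 732. -295.  150.]
pull [ 527. -108.   38.]
rodhandle [ 482. -356.   50.]
rodtip [ 362. -365.   50.]
rodend [ 532. -353.   50.]
cradleL [ 394. -383.   10.]
```

View pics/c.png

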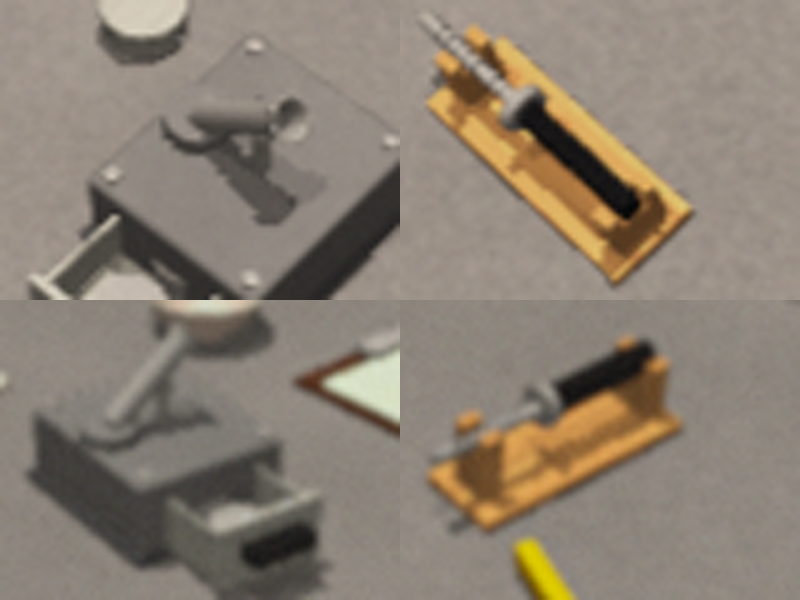

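The crop confirms the black-handled rod in the wooden cradle and a drawer with a black pull. The only ~100 mm tile is the one at native (302,136); the other is about 55 mm. Next I triangulate the stand, pull, tube and rod.

Run:
```python
from h import *
S=cam('scene');D=cam('side')
a=lambda x,y:(215+x/5-.4,150+y/5-.4)
B=[onz(S,*a(*p),71) for p in [(255,45),(112,173),(252,280),(392,140)]]
print('bolts',np.round(B),np.mean(B,0).round(1)); 
for i in range(4): d=B[i]-B[i-1]; print(np.linalg.norm(d).round(1),np.degrees(np.arctan2(d[1],d[0])).round(1))
print('mouth',two(S,a(292,118),D,(218+182/5-.4,175+35/5-.4)),onz(S,*a(292,118),142))
s=cv2.imread('pics/side0.png');
print('pull',two(S,(358/1.5625,345/1.5625),D,(218+282/5-.4,175+246/5-.4)))
for n,p,q in [('tip',(125,238.4),(276,276.6)),('collar',(144.8,256.4),(299,265)),('end',(166.4,275.6),(320,255))]:
    print(n,two(S,p,D,q),onz(S,*p,50))
```

```text
bolts [[462. 126.  71.]
 [466. -10.  71.]
 [584.  -7.  71.]
 [577. 130.  71.]] [522.4  59.7  71. ]
115.2 -178.1
136.2 -88.5
117.8 1.3
137.4 92.6
mouth (array([550.58876835,  62.75573997, 139.46551024]), np.float64(2.7815923784104752)) [552.80205447  59.98709152 142.        ]
pull (array([ 528.1091878 , -108.15134168,   39.96504113]), np.float64(0.6777526151850006))
tip (array([ 349.58016722, -364.35478501,   48.92038452]), np.float64(2.771922760486927)) [ 351.21775205 -365.65975963   50.        ]
collar (array([ 441.12041798, -361.58126001,   52.56074951]), np.float64(0.6283750750895295)) [ 439.971582   -361.51160931   50.        ]
end (array([ 532.32681426, -357.51892625,   52.33409026]), np.float64(1.867638938754609)) [ 530.71089405 -356.38831056   50.        ]
```

>>> apply_moves([
  [-1,[1.77,-4.45,0],[0,0,0.0194]],
  [-1,[1.77,-4.45,0],[0,0,0.0194]],
  [-1,[1.77,-4.45,0],[0,0,0.0194]],
  [-1,[1.77,-4.45,0],[0,0,0.0194]],
  [-1,[1.77,-4.45,0],[0,0,0.0194]],
  [-1,[1.77,-4.45,0],[0,0,0.0194]],
  [-1,[1.77,-4.45,0],[0,0,0.0194]],
  [-1,[1.77,-4.45,0],[0,0,0.0194]],
  [-1,[1.77,-4.45,0],[0,0,0.0194]],
  [-1,[1.77,-4.45,0],[0,0,0.0194]],
  [-1,[1.77,-4.45,0],[0,0,0.0194]],
  [-1,[1.77,-4.45,0],[0,0,0.0194]],
  [-1,[1.77,-4.45,0],[0,0,0.0194]],
  [-1,[1.77,-4.45,0],[0,0,0.0194]],
  [-1,[1.77,-4.45,0],[0,0,0.0194]],
  [-1,[1.77,-4.45,0],[0,0,0.0194]],
  [-1,[1.77,-4.45,0],[0,0,0.0194]],
  [-1,[1.77,-4.45,0],[0,0,0.0194]],
  [-1,[0,0,0],[0,0,0]],
], force=40)

```text
time_s: 2.05
position: [529.5, -164.1, 404.3]
orientation: [-0.014, 1.0, -0.001, 0.0]
ft_force: [-0.4, -0.1, 0.2]
finger_gap: 0.001
```

>>> apply_moves([
  [-1,[0,0,-4.2],[0,0,0]],
  [-1,[0,0,-4.2],[0,0,0]],
  [-1,[0,0,-4.2],[0,0,0]],
  [-1,[0,0,-4.2],[0,0,0]],
  [-1,[0,0,-4.1],[0,0,0]],
  [-1,[0,1.5,0],[0,0,0]],
  [-1,[0,1.5,0],[0,0,0]],
  [-1,[0,0.8,0],[0,0,0]],
  [-1,[0,0.8,0],[0,0,0]],
  [-1,[0,0.8,0],[0,0,0]],
  [-1,[0,0.8,0],[0,0,0]],
  [-1,[0,0.8,0],[0,0,0]],
  [-1,[0,0.8,0],[0,0,0]],
])

```text
time_s: 3.35
position: [529.0, -80.9, 196.7]
orientation: [-0.017, 1.0, -0.0, 0.001]
ft_force: [0.3, -2.0, 1.7]
finger_gap: 0.003
```

>>> apply_moves([
  [-1,[0,0.5,0],[0,0,0]],
  [-1,[0,0.5,0],[0,0,0]],
  [-1,[0,0.4,0],[0,0,0]],
  [-1,[0,0.2,0],[0,0,0]],
])

```text
time_s: 3.75
position: [528.3, -65.0, 195.6]
orientation: [-0.017, 1.0, 0.0, 0.0]
ft_force: [1.3, -2.7, 1.8]
finger_gap: -0.0
```

>>> apply_moves([
  [-1,[0,0.2,0],[0,0,0]],
  [-1,[0,0.2,0],[0,0,0]],
])

```text
time_s: 3.95
position: [528.4, -63.7, 195.7]
orientation: [-0.018, 1.0, -0.003, 0.0]
ft_force: [-1.0, -22.3, -0.8]
finger_gap: -0.001
```

>>> apply_moves([
  [-1,[0,0.2,0],[0,0,0]],
  [-1,[0,0.2,0],[0,0,0]],
])

```text
time_s: 4.15
position: [528.4, -62.5, 195.8]
orientation: [-0.019, 1.0, -0.006, 0.0]
ft_force: [-2.3, -37.6, -1.2]
finger_gap: 0.007
```

>>> apply_moves([
  [-1,[0,-1,0],[0,0,0]],
  [-1,[0,-3,0],[0,0,0]],
  [0,[0,-1,4.5],[0,0,0]],
  [1,[0,-1,4.5],[0,0,0]],
  [1,[0,-1,4.5],[0,0,0]],
  [1,[-0.9,-4.5,0],[0,0,0]],
  [1,[-0.9,-4.5,0],[0,0,0]],
  [1,[-0.9,-4.5,0],[0,0,0]],
  [1,[-0.9,-4.5,0],[0,0,0]],
  [1,[-0.9,-4.5,0],[0,0,0]],
  [1,[0,0,0],[0,0,0]],
])

```text
time_s: 5.25
position: [481.8, -356.6, 330.1]
orientation: [-0.014, 1.0, -0.0, -0.0]
ft_force: [0.5, 0.5, 0.4]
finger_gap: 0.995
```

Run:
```python
from h import *
o,w=grab('wrist','w1.png'); o2,s=grab('scene','s1.png')
print(o['position'],o['orientation'],o['ft_force'])
W=cam('wrist',o)
for f,X in [('tip',(350,-365,50)),('grip',(480,-360,50)),('end',(533,-358,50))]: print(f,proj(W,X).round())
out=np.zeros((600,800,3),np.uint8)
out[:360,:480]=cv2.resize(w,(480,360))
out[:300,480:]=cv2.resize(s[150:225,215:295],(320,300),interpolation=cv2.INTER_CUBIC)
cv2.imwrite('pics/d.png',cv2.resize(w,(768,576),interpolation=cv2.INTER_CUBIC))
# drawer check pull in scene by dark mask
m=(s[200:235,210:260].max(2)<45).astype(np.uint8)
c=max(cv2.findContours(m,0,2)[0],key=cv2.contourArea); print(cv2.contourArea(c),c.reshape(-1,2).mean(0)+[210,200])
g=s[190:235,215:275]; cv2.imwrite('pics/e.png',np.hstack([cv2.resize(w,(512,384)),cv2.resize(g,(288,384),interpolation=cv2.INTER_CUBIC)]))
```

```text
[ 481.79018695 -356.59488477  330.08836804] [-1.41708946e-02  9.99899478e-01 -3.14182008e-04 -3.48232854e-04] [0.47122635 0.49309309 0.3863791 ]
tip [250.  24.]
grip [252. 186.]
end [253. 239.]
113.0 [243.78947368 207.        ]
```

View pics/e.png

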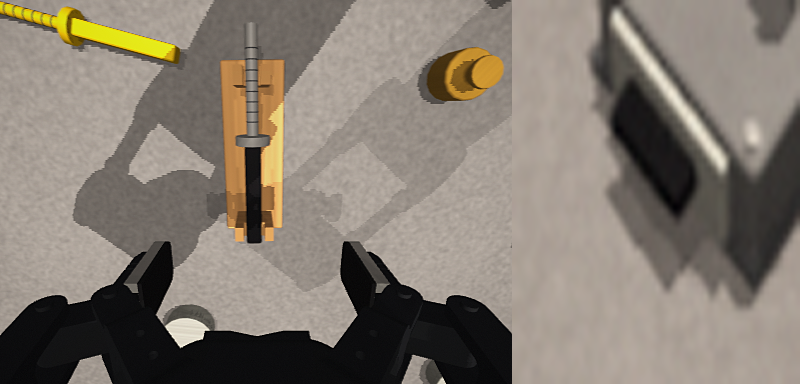

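The wrist view shows the rod tip at (250,23), the collar at (252,141) and the handle end at (253,240), matching the triangulation. The drawer front sits flush with the chamber. Now refining the rod line.

Run:
```python
from h import *
w=cv2.imread('pics/w1.png'); 
class O: pass
o={'position':np.array([481.79,-356.59,330.09]),'orientation':[-0.01417,0.9999,-0.0003,-0.00035]}
W=cam('wrist',o)
h=cv2.cvtColor(w,cv2.COLOR_BGR2HSV)
m=(w.max(2)<40)
for v in [155,170,185,200,215]:
    x=np.where(m[v,230:280])[0]+230; u=x.mean(); print(v,x.min(),x.max(),onz(W,u,v,59).round(1),onz(W,x.max(),v,59)[1]-onz(W,x.min(),v,59)[1])
for v in [30,50,70,100,120]:
    r=(h[v,235:268,1]<60); x=np.where((h[v,240:265,1]<45))[0]+240; print(v,x.min(),x.max(),onz(W,(x.min()+x.max())/2,v,53).round(1))
print('collar front top',onz(W,252,136,50),'tip',onz(W,250.5,23,50),'end',onz(W,253.5,242,59))
```

```text
155 245 259 [ 450.2 -360.7   59. ] 11.818733238013465
170 246 259 [ 463.1 -360.    59. ] 11.146232849477656
185 246 260 [ 476.5 -359.2   59. ] 12.194414995251577
200 247 260 [ 490.3 -358.4   59. ] 11.506259940263817
215 247 261 [ 504.5 -357.6   59. ] 12.594764434691683
30 240 264 [ 354.6 -363.1   53. ]
50 240 264 [ 368.6 -362.8   53. ]
70 246 256 [ 383.1 -363.2   53. ]
100 247 256 [ 405.8 -362.3   53. ]
120 247 257 [ 421.8 -361.5   53. ]
collar front top [ 435.32776253 -361.19374736   50.        ] tip [ 349.18762523 -364.44136272   50.        ] end [ 531.45670945 -357.3336403    59.        ]
```

>>> apply_moves([
  [1,[-0.3,-0.26,0],[0,0,0.012]],
  [1,[0,0,-4],[0,0,0]],
  [1,[0,0,-4],[0,0,0]],
  [1,[0,0,-3],[0,0,0]],
  [1,[0,0,-1.54],[0,0,0]],
  [1,[0,0,0],[0,0,0]],
  [-1,[0,0,0],[0,0,0]],
  [-1,[0,0,0],[0,0,0]],
  [-1,[0,0,0],[0,0,0]],
  [-1,[0,0,0],[0,0,0]],
  [-1,[0,0,0],[0,0,0]],
  [-1,[0,0,0],[0,0,0]],
  [-1,[0,0,0],[0,0,0]],
], force=60)

```text
time_s: 6.65
position: [480.8, -356.9, 206.9]
orientation: [-0.023, 1.0, -0.002, 0.001]
ft_force: [-1.6, -5.5, 1.8]
finger_gap: 0.151
```

>>> apply_moves([
  [-1,[0,0,1],[0,0,0]],
  [-1,[0,0,2],[0,0,0]],
  [-1,[0,0,3],[0,0,0]],
  [-1,[0,0,4],[0,0,0]],
  [-1,[0,0,4],[0,0,0]],
  [-1,[0,0,0],[0,0,0]],
])

```text
time_s: 7.25
position: [482.1, -356.6, 353.0]
orientation: [-0.023, 1.0, -0.004, 0.005]
ft_force: [0.8, -0.7, 0.1]
finger_gap: 0.15
```

Run:
```python
from h import *
o,w=grab('wrist','w2.png'); o2,s=grab('side','d2.png');o3,t=grab('scene','s2.png')
print(o['position'],o['orientation'],o['ft_force'],o['finger_gap'])
out=np.hstack([cv2.resize(w,(480,360)),cv2.resize(s[180:300,240:340],(300,360),interpolation=cv2.INTER_CUBIC)])
cv2.imwrite('pics/f.png',out)
```

```text
[ 482.14140159 -356.61648798  353.03156129] [-0.02262978  0.99972246 -0.00420347  0.00502257] [ 0.77845335 -0.7233337   0.09221148] 0.14982703026068017
```

View pics/f.png

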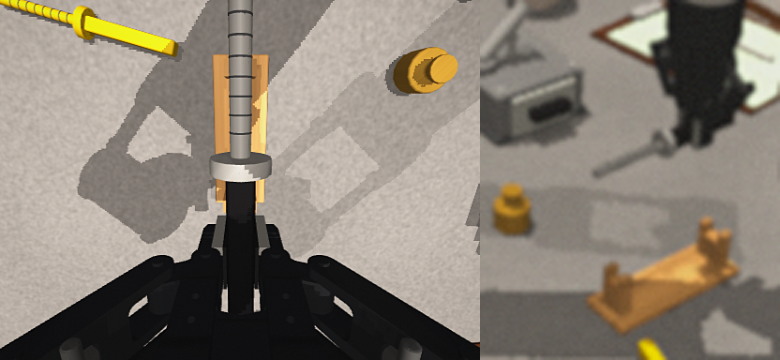

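Run:
```python
from h import *
D=cam('side');S=cam('scene')
o={'position':np.array([482.14,-356.62,353.03]),'orientation':[-0.02263,0.99972,-0.0042,0.00502]}
T=R.from_quat(o['orientation']).as_matrix(); print(T.round(3))
tip=o['position']+T@[128,0,156]; st=o['position']+T@[43,0,156]; print(tip,proj(D,tip),proj(S,tip),proj(D,st),proj(S,st))
W=cam('wrist',o)
print('collar',proj(W,st),'rod',[proj(W,o['position']+T@[x,0,156]).round(1) for x in (60,80,100)])
w=cv2.imread('pics/w2.png')
im=cv2.imread('pics/s2.png');u,v=proj(S,tip).astype(int)
d=cv2.imread('pics/d2.png');a,b=proj(D,tip).astype(int)
c=lambda I,x,y:cv2.resize(I[y-25:y+25,x-25:x+40],None,fx=6,fy=6,interpolation=cv2.INTER_CUBIC)
cv2.imwrite('pics/g.png',np.hstack([c(im,u,v),c(d,a,b)])); print('crop origins',u-25,v-25,a-25,b-25)
```

```text
[[-0.999 -0.045  0.01 ]
 [-0.045  0.999 -0.008]
 [-0.01  -0.009 -1.   ]]
[ 355.87301764 -363.69167957  195.78293162] [279.7879214  236.60392206] [112.25497574 214.02101815] [301.70643349 226.92806894] [132.79687742 232.32036545]
collar [254.96869634 175.04057475] rod [array([254.9, 137. ]), array([254.9,  88.3]), array([254.8,  34.4])]
crop origins 87 189 254 211
```

View pics/g.png

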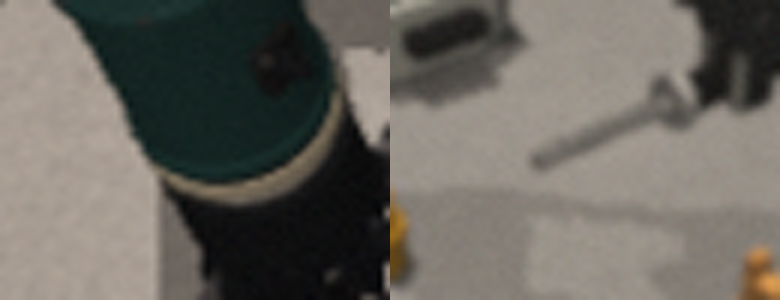

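>>> apply_moves([
  [-1,[1.3,4.1,0.8],[0,0,0]],
  [-1,[1.3,4.1,0.8],[0,0,0]],
  [-1,[1.3,4.1,0.8],[0,0,0]],
  [-1,[1.3,4.1,0.8],[0,0,0]],
  [-1,[1.3,4.1,0.8],[0,0,0]],
  [-1,[1.3,4.1,0.8],[0,0,0]],
  [-1,[1.3,4.1,0.8],[0,0,0]],
  [-1,[1.3,4.1,0.8],[0,0,0]],
  [-1,[1.3,4.1,0.8],[0,0,0]],
  [-1,[0,0,0],[0,0,0]],
  [-1,[0,0,0],[0,0,0]],
])

```text
time_s: 8.5
position: [596.9, 15.0, 414.8]
orientation: [-0.024, 1.0, -0.0, -0.002]
ft_force: [-0.1, -1.3, -1.4]
finger_gap: 0.151
```

Run:
```python
from h import *
import pickle
o,w=grab('wrist','w3.png'); pickle.dump(o,open('o3.pkl','wb'))
print(o['position'],o['orientation'],o['ft_force'],o['finger_gap'])
W=cam('wrist',o)
print('mouth',proj(W,(552,61,142)),'bolts',[proj(W,x).round() for x in [(462,126,71),(466,-10,71),(584,-7,71),(577,130,71)]])
cv2.imwrite('pics/hh.png',cv2.resize(w,(768,576),interpolation=cv2.INTER_CUBIC))
```

```text
[596.85763088  15.0410128  414.82055247] [-2.40012420e-02  9.99709730e-01 -1.86121552e-04 -2.08850638e-03] [-0.14414488 -1.33894254 -1.4019076 ] 0.151206688394933
mouth [312.88908094 142.90511829] bolts [array([375.,  45.]), array([237.,  42.]), array([237., 160.]), array([361., 160.])]
```

View pics/hh.png

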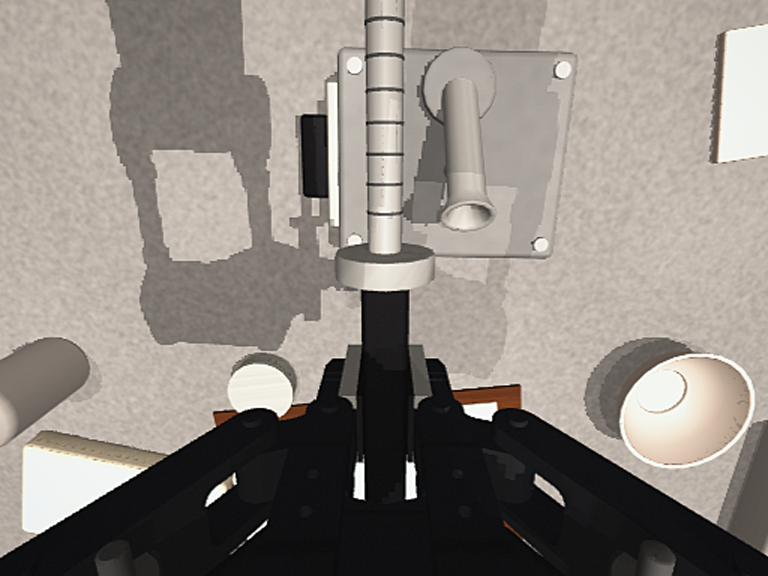

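```bash
cat > plan.py <<'E'
from h import *
psi=np.radians(1.9); mouth=np.array([552,61,142.])
ax=np.array([np.cos(psi)*np.cos(np.radians(40)),np.sin(psi)*np.cos(np.radians(40)),np.sin(np.radians(40))])
yv=np.array([-np.sin(psi),np.cos(psi),0])
Rt=np.c_[-ax,yv,np.cross(-ax,yv)]  # tool x=-rod x, y level
stop=np.array([43.,0.3,156.])      # rod_stop in the tool frame
def target(out): return mouth+ax*out-Rt@stop
E
python3 - <<'E'
from plan import *
import pickle
o=pickle.load(open('o3.pkl','rb')); W=cam('wrist',o); print(W[0])
b=[(236.7,43.3),(374.7,46),(360,162.7),(236.7,160.7)]
B=[onz(W,u-.3,v-.3,72) for u,v in b]; print(np.round(B,1),np.mean(B,0))
for i in range(4): d=B[i]-B[i-1]; print(np.linalg.norm(d).round(1),np.degrees(np.arctan2(d[1],d[0])).round(1))
w=cv2.imread('pics/w3.png').max(2).astype(int)
T=R.from_quat(o['orientation']).as_matrix()
Rr=T
for v in [60,80,110,130,150]: print(v,w[v,238:276].tolist())
print([proj(W,o['position']+T@[x,y,156]).round(1).tolist() for x in (50,70,100) for y in (-5,5)])
print('collar edges',[proj(W,o['position']+T@[x,0,156-15]).round(1).tolist() for x in (35,43)])
for s in (150,100): print(s,target(s))
q=R.from_matrix(Rt); print((q*R.from_quat(o['orientation']).inv()).as_rotvec())
E
```

```text
[[288.79919964   0.         256.31796447]
 [  0.         288.79919964 190.45798435]
 [  0.           0.           1.        ]]
[[466.9 -10.4  72. ]
 [462.7 125.6  72. ]
 [579.4 128.9  72. ]
 [583.8  -7.1  72. ]] [523.19972081  59.25060414  72.        ]
117.0 -178.4
136.0 91.7
116.8 1.6
136.0 -88.2
60 [196, 195, 196, 196, 195, 139, 16, 43, 53, 58, 58, 59, 99, 84, 87, 103, 160, 165, 171, 171, 159, 98, 97, 101, 119, 105, 57, 69, 65, 58, 53, 114, 175, 166, 165, 166, 162, 164]
80 [190, 191, 191, 191, 195, 195, 129, 109, 121, 136, 141, 120, 130, 134, 139, 145, 152, 158, 165, 164, 162, 173, 175, 170, 165, 174, 181, 183, 166, 142, 118, 173, 167, 163, 164, 166, 166, 166]
110 [186, 186, 185, 186, 189, 189, 148, 89, 139, 153, 164, 177, 189, 197, 201, 209, 213, 208, 232, 234, 237, 236, 231, 228, 223, 220, 211, 195, 174, 145, 131, 172, 166, 165, 163, 165, 164, 163]
130 [188, 186, 186, 187, 188, 192, 184, 75, 136, 150, 163, 175, 189, 196, 202, 205, 196, 208, 232, 241, 239, 236, 231, 228, 225, 217, 207, 192, 170, 124, 125, 173, 168, 171, 169, 132, 90, 101]
150 [188, 189, 189, 190, 191, 196, 191, 94, 126, 151, 174, 186, 202, 223, 225, 229, 235, 239, 243, 242, 238, 234, 231, 229, 224, 215, 203, 185, 167, 116, 145, 170, 166, 165, 165, 165, 166, 181]
[[243.7, 159.8], [266.2, 159.8], [243.1, 113.3], [266.7, 113.3], [242.1, 34.4], [267.5, 34.5]]
collar edges [[254.8, 202.9], [254.8, 184.1]]
150 [599.5555028   62.27741348 385.5609418 ]
100 [561.27433859  61.00749647 353.42156131]
[ 0.028756   -0.7017337  -0.01413571]
```

```bash
sed -i 's/1\.9); mouth.*/1.7); mouth=np.array([552.7,60.5,142.])/; s/stop=np.array(\[.*\])/stop=np.array([46.5,0.6,155.5])/' plan.py
cat >> plan.py <<'E'
def report(out,o=None):
    o=o or ctrl.get_obs(); q=R.from_quat(o['orientation']); p=np.array(o['position'])
    print('t',round(o['time_s'],2),'F',o['ft_force'].round(1),'gap',round(o['finger_gap'],3))
    print('move cm',((target(out)-p)/10).round(2),'turn',(R.from_matrix(Rt)*q.inv()).as_rotvec().round(4))
    s=p+q.apply(stop); d=s-mouth; print('stop rel tube: out %.1f y %.1f perp %.1f'%(d@ax,d@yv,d@np.cross(ax,yv)))
E
python3 -c "
from plan import *
report(160); print(ax)"
```

```text
t 8.55 F [-0.4 -1.2 -1.4] gap 0.149
move cm [ 1.43  4.76 -2.1 ] turn [ 0.0271 -0.7019 -0.0159]
stop rel tube: out 72.0 y -48.0 perp 93.0
[0.76570728 0.02272566 0.64278761]
```

>>> apply_moves([
  [-1,[0,0.8,0],[0.0045,-0.117,-0.0026]],
  [-1,[0,0.8,0],[0.0045,-0.117,-0.0026]],
  [-1,[0.3,0.8,0],[0.0045,-0.117,-0.0026]],
  [-1,[0.3,0.8,0],[0.0045,-0.117,-0.0026]],
  [-1,[0.4,0.8,-1],[0.0045,-0.117,-0.0026]],
  [-1,[0.4,0.8,-1.1],[0.0045,-0.117,-0.0026]],
  [-1,[0,0,0],[0,0,0]],
  [-1,[0,0,0],[0,0,0]],
])

```text
time_s: 9.35
position: [610.2, 60.7, 394.3]
orientation: [-0.013, 0.94, 0.005, 0.341]
ft_force: [-0.2, -0.5, -1.4]
finger_gap: 0.146
```

```bash
python3 -c "
from plan import *
report(100)"
```

```text
t 9.35 F [-0.2 -0.5 -1.4] gap 0.146
move cm [-4.52 -0.04 -3.91] turn [ 0.0002 -0.0021  0.0016]
stop rel tube: out 159.4 y -1.0 perp 0.9
```

>>> apply_moves([
  [-1,[-2.7,0,-2.3],[0,-0.002,0.0016]],
  [-1,[-2.6,0,-2.25],[0,0,0]],
  [-1,[0,0,0],[0,0,0]],
  [-1,[0,0,0],[0,0,0]],
])

```text
time_s: 9.75
position: [558.1, 61.2, 350.7]
orientation: [-0.014, 0.939, 0.005, 0.344]
ft_force: [1.2, -0.7, -0.3]
finger_gap: 0.15
```

Run:
```python
from plan import *
report(80)
o,d=grab('side','d4.png');o,s=grab('scene','s4.png')
D=cam('side');S=cam('scene')
p=o['position'];q=R.from_quat(o['orientation']);tip=p+q.apply(stop+[85,0,0])
for n,X in [('tip',tip),('stop',p+q.apply(stop)),('mouth',mouth),('tubeend',mouth-95*ax)]: print(n,proj(D,X).round(1),proj(S,X).round(1))
cv2.imwrite('pics/i.png',np.hstack([cv2.resize(d[155:225,220:285],None,fx=6,fy=6,interpolation=cv2.INTER_CUBIC),cv2.resize(s[140:210,240:300],None,fx=6,fy=6,interpolation=cv2.INTER_CUBIC)]))
```

```text
t 9.75 F [ 1.2 -0.7 -0.3] gap 0.15
move cm [-0.85 -0.14 -0.82] turn [-0.0004  0.0046 -0.0003]
stop rel tube: out 92.5 y 1.2 perp 0.6
tip [256.4 179.2] [275.4 172.8]
stop [269.6 162.9] [293.5 173.7]
mouth [255.  181.3] [273.1 173.1]
tubeend [240.  199.7] [255.2 172. ]
```

View pics/i.png

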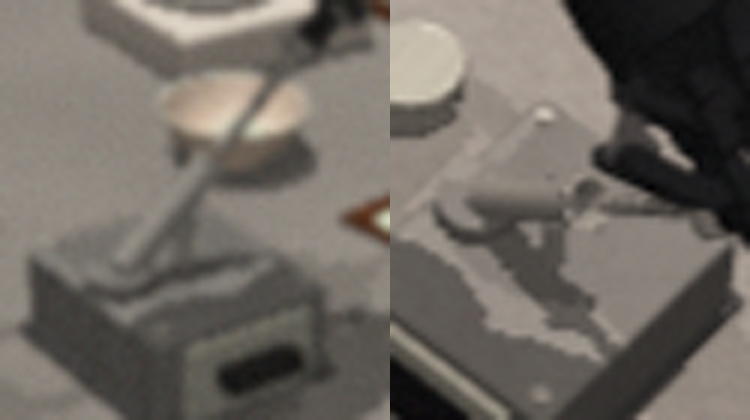

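>>> apply_moves([
  [-1,[-0.77,-0.02,-0.65],[0,0.003,0]],
  [-1,[-0.77,-0.02,-0.65],[0,0,0]],
  [-1,[0,0,0],[0,0,0]],
])

```text
time_s: 10.15
position: [541.5, 61.5, 336.1]
orientation: [-0.015, 0.94, 0.005, 0.342]
ft_force: [-0.7, -0.3, -2.5]
finger_gap: 0.153
```

Run:
```python
from plan import *
o=ctrl.get_obs(); report(0,o); f=o['ft_force'];print('ax,y,perp force',f@ax,f@yv,f@np.cross(ax,yv), np.cross(ax,yv), o['wrist_torque'])
```

```text
t 10.15 F [-0.7 -0.3 -2.5] gap 0.153
move cm [-5.31 -0.35 -4.51] turn [-0.0003 -0.0003 -0.0014]
stop rel tube: out 69.6 y 2.0 perp 0.4
ax,y,perp force -2.137448998701896 -0.3185811648845393 -1.4993397600889071 [-0.64250469 -0.01906909  0.76604444] [-0.13305239  0.4344833   0.02725893]
```

>>> apply_moves([
  [-1,[-0.77,-0.1,-0.65],[0,0,0]],
  [-1,[-0.77,-0.06,-0.65],[0,0,0]],
  [-1,[0,0,0],[0,0,0]],
])

```text
time_s: 10.45
position: [525.6, 59.9, 322.5]
orientation: [-0.014, 0.94, 0.006, 0.342]
ft_force: [-0.8, -0.6, -1.3]
finger_gap: 0.156
```

```bash
cat > rp.py <<'E'
from plan import *
o=ctrl.get_obs(); report(0,o); f=o['ft_force'];print('ax,y,perp force',f@ax,f@yv,f@np.cross(ax,yv), o['wrist_torque'])
E
python3 rp.py
```

```text
t 10.45 F [-0.8 -0.6 -1.3] gap 0.156
move cm [-3.71 -0.19 -3.15] turn [-0.0006 -0.0009 -0.0013]
stop rel tube: out 48.6 y 1.0 perp 0.3
ax,y,perp force -1.417822376655918 -0.5406512391992864 -0.49126653394134867 [ 0.00563092  0.38012732 -0.03449329]
```

Sliding freely, 36 mm in. I'll go on towards the stop.

>>> apply_moves([
  [-1,[-0.77,-0.03,-0.65],[0,0,0]],
  [-1,[-0.77,-0.03,-0.65],[0,0,0]],
  [-1,[-0.77,-0.03,-0.65],[0,0,0]],
  [-1,[0,0,0],[0,0,0]],
])

```text
time_s: 10.85
position: [502.4, 59.0, 303.1]
orientation: [-0.014, 0.94, 0.006, 0.342]
ft_force: [0.1, 0.4, -1.2]
finger_gap: 0.149
```

```bash
python3 rp.py
```

```text
t 10.85 F [ 0.1  0.4 -1.2] gap 0.149
move cm [-1.4  -0.1  -1.21] turn [-0.0005 -0.0007 -0.0013]
stop rel tube: out 18.4 y 0.8 perp 0.3
ax,y,perp force -0.6734416904249627 0.3700756913060088 -1.0138435387796114 [-2.48143131e-04  3.99007205e-01 -3.13768404e-02]
```

>>> apply_moves([
  [-1,[-0.54,-0.04,-0.46],[0,0,0]],
  [-1,[-0.46,-0.04,-0.39],[0,0,0]],
  [-1,[-0.15,0,-0.13],[0,0,0]],
  [-1,[0,0,0],[0,0,0]],
])

```text
time_s: 11.25
position: [492.5, 58.3, 295.1]
orientation: [-0.014, 0.939, 0.006, 0.343]
ft_force: [0.5, -0.0, -0.9]
finger_gap: 0.15
```

>>> apply_moves([
  [-1,[-0.15,0,-0.13],[0,0,0]],
  [-1,[-0.08,0,-0.06],[0,0,0]],
])

```text
time_s: 11.45
position: [490.7, 58.3, 293.7]
orientation: [-0.014, 0.939, 0.006, 0.344]
ft_force: [0.6, -0.6, -0.7]
finger_gap: 0.153
```

```bash
python3 rp.py
```

```text
t 11.45 F [ 0.6 -0.6 -0.7] gap 0.153
move cm [-0.23 -0.03 -0.27] turn [-0.001   0.0037 -0.0013]
stop rel tube: out 4.1 y 0.5 perp 0.5
ax,y,perp force -0.059746469269346666 -0.5860117153427506 -0.9083009411587063 [-0.04560113  0.40027878  0.00941936]
```

>>> apply_moves([
  [-1,[-0.15,0,-0.13],[0,0,0]],
  [-1,[-0.15,0,-0.13],[0,0,0]],
])

```text
time_s: 11.65
position: [488.0, 58.3, 291.6]
orientation: [-0.014, 0.939, 0.006, 0.345]
ft_force: [3.4, -1.5, 0.4]
finger_gap: 0.148
```

>>> apply_moves([
  [-1,[-0.15,0,-0.13],[0,0,0]],
  [-1,[0,0,0],[0,0,0]],
])

```text
time_s: 11.85
position: [487.5, 58.3, 291.5]
orientation: [-0.014, 0.938, 0.006, 0.346]
ft_force: [5.4, -0.3, 0.6]
finger_gap: 0.15
```

```bash
python3 rp.py
```

```text
t 11.85 F [ 5.4 -0.3  0.6] gap 0.15
move cm [ 0.1  -0.03 -0.05] turn [-0.0012  0.009  -0.0016]
stop rel tube: out 1.0 y 0.6 perp 0.6
ax,y,perp force 4.494533138822378 -0.4106587985079891 -3.0350876011357744 [-0.1398695  -0.41597824 -0.08695555]
```

>>> apply_moves([
  [-1,[-0.12,0,-0.15],[0,0.004,0]],
  [-1,[-0.12,0,-0.15],[0,0.004,0]],
  [-1,[0,0,0],[0,0,0]],
])

```text
time_s: 12.15
position: [487.4, 58.3, 291.5]
orientation: [-0.015, 0.938, 0.006, 0.346]
ft_force: [10.4, -2.8, 2.7]
finger_gap: 0.149
```

Run:
```python
exec(open('rp.py').read())
o,d=grab('side','d5.png')
_,w=grab('wrist','w5.png')
a=cv2.resize(d[155:225,220:285],(390,420),interpolation=cv2.INTER_CUBIC)
cv2.imwrite('pics/j.png',np.hstack([a,cv2.resize(w[120:300,160:330],(397,420))]))
```

```text
t 12.15 F [10.4 -2.8  2.7] gap 0.149
move cm [ 0.1  -0.03 -0.05] turn [-0.0017  0.0092 -0.0018]
stop rel tube: out 1.0 y 0.7 perp 0.6
ax,y,perp force 9.65355470822682 -3.1244474928664476 -4.532841719893999 [-0.34560521 -1.31769655 -0.27768321]
```

View pics/j.png

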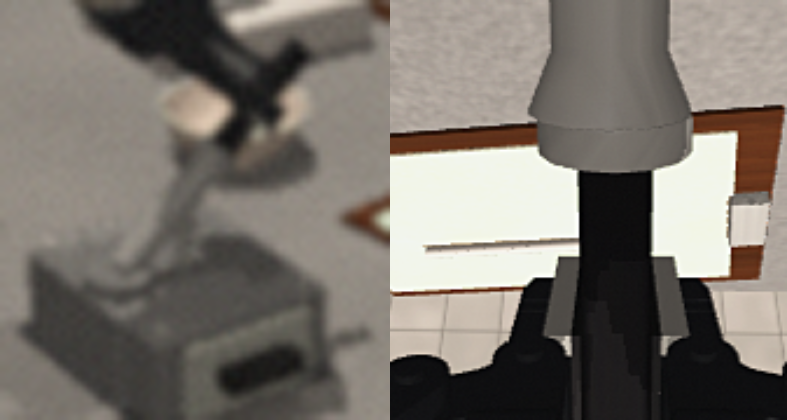

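The collar sits on the mouth: there is no gap in the wrist view, and the motion stalled at about 10 N. Pulling it out along the axis.

>>> apply_moves([
  [-1,[0.24,0,0.3],[0,-0.008,0]],
  [-1,[0.77,0.03,0.65],[0,0,0]],
  [-1,[0.77,0.03,0.65],[0,0,0]],
  [-1,[0.77,0.03,0.65],[0,0,0]],
  [-1,[0,0,0],[0,0,0]],
])

```text
time_s: 12.75
position: [510.8, 59.4, 310.9]
orientation: [-0.014, 0.938, 0.006, 0.345]
ft_force: [0.3, 0.0, -0.5]
finger_gap: 0.153
```

```bash
python3 rp.py
```

```text
t 12.75 F [ 0.3  0.  -0.5] gap 0.153
move cm [-2.24 -0.14 -1.99] turn [-0.0012  0.0063 -0.0014]
stop rel tube: out 30.9 y 1.0 perp 0.5
ax,y,perp force -0.11213716800673768 0.028048137424749483 -0.5597991844022367 [-0.01169251  0.42082074 -0.05697167]
```

>>> apply_moves([
  [-1,[1.53,0.04,1.29],[0,0,0]],
  [-1,[1.53,0.04,1.29],[0,0,0]],
  [-1,[1.53,0.04,1.29],[0,0,0]],
  [-1,[1.53,0.04,1.29],[0,0,0]],
  [-1,[2.3,0.06,1.93],[0,0,0]],
  [-1,[2.3,0.06,1.93],[0,0,0]],
  [-1,[0,0,2],[0,0,0]],
  [-1,[0,0,2],[0,0,0]],
  [-1,[0,0,0],[0,0,0]],
])

```text
time_s: 13.65
position: [617.5, 62.1, 443.1]
orientation: [-0.014, 0.938, 0.006, 0.347]
ft_force: [0.1, -0.2, -0.4]
finger_gap: 0.149
```

Run:
```python
exec(open('rp.py').read())
# tile refine from scene image: white mask, min area rect corners
S=cam('scene');D=cam('side')
s=cv2.imread('pics/s2.png'); h=cv2.cvtColor(s,cv2.COLOR_BGR2HSV)
for thr in (170,190,210):
    m=((h[...,2]>thr)&(h[...,1]<60)).astype(np.uint8); k=np.zeros_like(m); k[118:156,280:325]=m[118:156,280:325]
    c=max(cv2.findContours(k,0,2)[0],key=cv2.contourArea); M=cv2.moments(c); u,v=M['m10']/M['m00'],M['m01']/M['m00']
    print(thr,cv2.contourArea(c),(u,v),onz(S,u,v,8).round(1))
d=cv2.imread('pics/d2.png'); h=cv2.cvtColor(d,cv2.COLOR_BGR2HSV)
m=((h[...,2]>170)&(h[...,1]<60)).astype(np.uint8);k=np.zeros_like(m);k[180:203,185:225]=m[180:203,185:225]
c=max(cv2.findContours(k,0,2)[0],key=cv2.contourArea); M=cv2.moments(c); u,v=M['m10']/M['m00'],M['m01']/M['m00'];print(cv2.contourArea(c),(u,v),onz(D,u,v,8).round(1))
q=R.from_quat(o['orientation']);print('tip',np.array(o['position'])+q.apply(stop+[85,0,0]))
```

```text
t 13.65 F [ 0.1 -0.2 -0.4] gap 0.149
move cm [-12.91  -0.41 -15.21] turn [-0.0014  0.0097 -0.0014]
stop rel tube: out 198.2 y 0.6 perp 33.1
ax,y,perp force -0.13756785276038996 -0.17316788212488998 -0.3747731376493275 [-0.01213809  0.33486235 -0.00370324]
170 781.5 (306.15632330987415, 137.73405843463425) [471.2 331.    8. ]
190 550.0 (302.38363636363636, 136.3469696969697) [457.1 326.7   8. ]
210 524.0 (302.3730916030534, 136.40458015267177) [457.3 326.5   8. ]
232.5 (204.13835125448028, 190.46523297491038) [455.1 331.    8. ]
tip [618.68810325  62.99750992 239.48928825]
```

>>> apply_moves([
  [-1,[-0.5,4.4,0],[-0.0037,0.118,0]],
  [-1,[-0.5,4.4,0],[-0.0037,0.118,0]],
  [-1,[-0.5,4.4,0],[-0.0037,0.118,0]],
  [-1,[-0.5,4.4,0],[-0.0037,0.118,0]],
  [-1,[-0.5,4.4,0],[-0.0037,0.118,0]],
  [-1,[-0.5,4.4,0],[-0.0037,0.118,0]],
  [-1,[0,0.5,-2],[0,0,0]],
  [-1,[0,0,-2],[0,0,0]],
  [-1,[0,0,-2],[0,0,0]],
  [-1,[0,0,-2],[0,0,0]],
  [-1,[0,0,-2],[0,0,0]],
  [-1,[0,0,0],[0,0,0]],
  [-1,[0,0,0],[0,0,0]],
])

```text
time_s: 14.95
position: [585.9, 330.8, 337.8]
orientation: [-0.015, 1.0, -0.001, -0.005]
ft_force: [0.3, 0.6, 0.1]
finger_gap: 0.15
```

Run:
```python
from plan import *
o,w=grab('wrist','w6.png'); o2,d=grab('side','d6.png')
p=np.array(o['position']);q=R.from_quat(o['orientation']);T=q.as_matrix();print(p,T.round(4),o['finger_gap'])
tip=p+T@(stop+[85,0,0]);print('tip',tip)
Rl=np.c_[-np.array([np.cos(psi),np.sin(psi),0]),yv,[0,0,-1]];print('turn',(R.from_matrix(Rl)*q.inv()).as_rotvec())
D=cam('side');print(proj(D,tip),proj(D,p+T@stop)); W=cam('wrist',o); print('tile',proj(W,(456.5,328,8)), 'coords',W[2])
cv2.imwrite('pics/k.png',np.hstack([cv2.resize(w,(448,336)),cv2.resize(d[120:220,170:275],(352,336),interpolation=cv2.INTER_CUBIC)]))
```

```text
[585.87051855 330.80568149 337.82307206] [[-9.995e-01 -3.060e-02 -9.300e-03]
 [-3.060e-02  9.995e-01 -1.200e-03]
 [ 9.400e-03 -9.000e-04 -1.000e+00]] 0.1501145072017657
tip [452.96935224 327.19736661 183.55992009]
turn [ 0.00116987 -0.00932662 -0.00095132]
[201.80138566 155.11656737] [218.74506957 151.08338332]
tile [257.26912659  44.40144883] coords [510.76578809 329.11472247 309.29632982]
```

View pics/k.png

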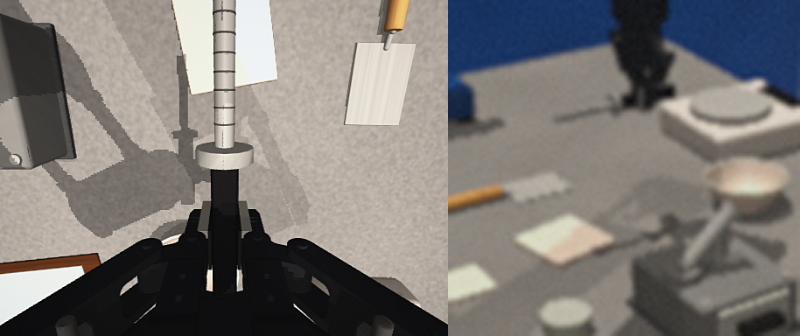

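Run:
```python
from h import *
o={'position':np.array([585.87,330.81,337.82]),'orientation':R.from_matrix([[-.9995,-.0306,-.0093],[-.0306,.9995,-.0012],[.0094,-.0009,-1]]).as_quat()}
W=cam('wrist',o);k=512/448
a=onz(W,190*k,94*k,8);b=onz(W,277*k,78*k,8);e=(b-a);L=np.linalg.norm(e);e/=L
n=np.array([-e[1],e[0],0]); n*=-np.sign(n[0]) ; print(a,b,L,'centre',(a+b)/2+n*50)
```

```text
[515.01598839 289.60477817   8.        ] [494.65534888 387.67845076   8.        ] 100.16486857556929 centre [455.8795456  328.47805123   8.        ]
```

>>> apply_moves([
  [-1,[0.16,0.13,-2],[0,-0.0093,0]],
  [-1,[0,0,-2],[0,0,0]],
  [-1,[0,0,-2],[0,0,0]],
  [-1,[0,0,-1.5],[0,0,0]],
  [-1,[0,0,-0.7],[0,0,0]],
  [-1,[0,0,0],[0,0,0]],
  [-1,[0,0,0],[0,0,0]],
  [-1,[0,0,0],[0,0,0]],
])

```text
time_s: 15.85
position: [588.6, 332.7, 258.9]
orientation: [-0.015, 1.0, 0.001, 0.002]
ft_force: [0.5, -0.5, -1.4]
finger_gap: 0.151
```

Run:
```python
from plan import *
o,s=grab('scene','s7.png'); _,d=grab('side','d7.png')
p=np.array(o['position']);T=R.from_quat(o['orientation']).as_matrix()
tip=p+T@(stop+[85,0,0]);st=p+T@stop;print('tip',tip,'slope z',T[2,0],'F',o['ft_force'],'gap',o['finger_gap'],'vel',np.abs(o['joint_velocities']).max(),'t',o['time_s'])
S=cam('scene');D=cam('side');print(proj(D,tip),proj(D,st),proj(S,tip),proj(S,st))
out=np.zeros((340,780,3),np.uint8)
out[:,:380]=cv2.resize(s[100:235,205:356],(380,340),interpolation=cv2.INTER_CUBIC);out[:,380:]=cv2.resize(d[130:240,180:310],(400,340),interpolation=cv2.INTER_CUBIC)
cv2.imwrite('pics/l.png',out)
```

```text
tip [457.82260461 329.44069085 102.79197412] slope z -0.004693411072820718 F [ 0.54208853 -0.53682527 -1.43038673] gap 0.1513041627435114 vel 0.0023668911714378456 t 15.85
[203.6418745  171.60010519] [220.11043483 167.02025829] [305.38129734 117.70472639] [325.50005164 130.11634795]
```

View pics/l.png

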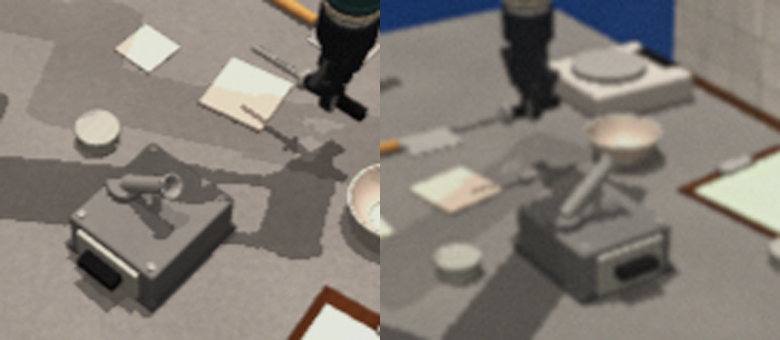

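>>> apply_moves([
  [-1,[-0.17,-0.1,-0.25],[0,0.003,0]],
  [-1,[0,0,0],[0,0,0]],
  [-1,[0,0,0],[0,0,0]],
  [-1,[0,0,0],[0,0,0]],
  [-1,[0,0,0],[0,0,0]],
])

```text
time_s: 16.45
position: [586.2, 331.3, 254.9]
orientation: [-0.015, 1.0, 0.0, -0.0]
ft_force: [-0.0, 0.7, 0.5]
finger_gap: 0.148
```

Run:
```python
from plan import *
from workcell import hand_in
o=ctrl.get_obs();T=R.from_quat(o['orientation']).as_matrix()
print(np.array(o['position'])+T@(stop+[85,0,0]),T[2,0],o['finger_gap'],np.abs(o['joint_velocities']).max())
print(hand_in())
```

```text
[454.68998935 327.93704156  99.45553772] 0.0005282270237793685 0.14787579446481447 0.002358946869966142
the job is handed in; nothing more can be done
None
```

The job is done and handed in at about 16.5 s of robot time; no verdict came back.

- **Drawer:** I pushed it until it stopped at about 38 N. Every later picture, including the last, shows its front flush with the chamber.
- **Rod in the tube:** I gripped the rod by its handle at 60 N and slid it down the tube. It stopped moving at about 10 N along the bore, and the wrist view showed the collar sitting on the mouth with no gap. I then pulled it right out along the same axis.
- **Final pose:** The rod is held level to within 0.1° and still. From the arm's pose, the tip is at (454.7, 327.9, 99.5) mm and the tile's centre is at (456, 328.5) mm, so it is within about 2 mm. Just before a last correction of about 3 mm, both outside cameras agreed with the computed tip to about 1 pixel.
- **Other things on the bench:** I saw nothing else disturbed in the pictures. I checked this only by eye, and the last crops don't show the weight, the wash bottle or all of the tins.

No check failed. The arm's pose readings wandered by 1–2 mm between calls, which is about the calibration's own accuracy.

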